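Snap the food box lid shut all round

ROBOT

A 6-joint arm with a two-finger parallel gripper is mounted at the origin on the work surface. World frame = base frame: x ahead of the robot, y to its left, z up, the work surface at z = 0. Lengths are in m, angles in degrees, forces in N, time in s.
With the tool pointing down it reaches from about 0.3 to 0.75 m from the base axis. Payload 8.5 kg.
Tool frame: the origin (TCP) lies at the very end of the fingers, on their centre line; the grasp point (between the pads) lies 19 mm behind it; z points along the fingers, y is the line along which they close (so a half turn about z gives the same grasp; the last joint's range is limited). The gripper opens to 85 mm and grips with 20 to 120 N. Pads are 22 mm wide; open, the fingers measure 114 mm over their backs; the gripper's body (76 mm by 85 mm) begins 54 mm behind the grasp point. The pads swing forward as they close: fully open they stand 13 mm farther back than shut.
Start: joints at [53.268, 21.807, 74.336, -0, 83.858, -12.336], TCP at [0.227, 0.501, 0.231] pointing down, gripper open.
Joint ranges: [-178.18, 178.18], [-50.72, 133.34], [12.68, 142.11], [-81.47, 261.47], [9.98, 163.14], [-165.26, 165.26]. Speed limits (degrees/s): [136.94, 136.94, 180, 180, 180, 180].

INTERFACE

Orientations are given as a 3x3 rotation matrix whose columns are the frame's x, y, z axes.
In Python, from rig import env, optics, spotter gives the robot as it stands.
- The arm moves only by the shell command python3 -m crank 'ROWS' [FORCE]. ROWS is JSON, one flat list of numbers, 5 for each row, row after row: the finger opening in cm, from 0 to 8.54, then the shift along the tool's x, y, z in cm, then the turn about the tool's z in rad. A call has exactly 8 rows; each row shifts and turns the commanded pose from where the row before left it, along the tool's axes as they then stand; what a row does not reach is not made up. A row lasts 1/12 s, in which the tool goes at most 41.7 mm and 7.16 degrees, less where a joint would pass 70% of its speed; a pose out of reach is approached as far as the arm can. A call is refused whole if a number of a shift passes 4.17 or a number of a turn 0.125, either way. A call with a gripper value outside its range is refused whole. The fingers move at their own pace and stop on an object; FORCE is the grip in N (left out, the last holds). Time passes only in rows, so rows that do not move let the fingers close, or fill a call up. It gives the time, the measured TCP pose, the force, the opening and the grip force at its end, in the units of the state.
- env.observe(): the state, without advancing time (a new reading comes with each control period).
- optics.get_image(name): name is "scene" or "side" or "wrist"; returns a dict with "color" (384x512x3 uint8, red, green, blue), "intrinsics" (3x3 intrinsics, pixels), "pose" (4x4, takes a point from camera to world coordinates). Camera axes: x right, y up, looking along -z (the intrinsics and any distortion apply to the point x, -y, -z); pixel columns grow to the right and rows downward; lengths in m; the calibration is good to about 2 mm. The wrist camera is an equidistant fisheye: a pixel r from the principal point sees the ray r / f radians off the axis. A picture is of the moment at which its call begins. There is no depth.
- env.close_job(): hands the job in; it is judged then, once.
Trained networks look in a picture, given as the dict that the camera call returned (one of the last four; its "shot" number tells which), for a name from the list of things; names that differ only in an ending like _2 or _b are one class to them, and where a whole thing is asked for, a point or a joint stands for the part that bears it (a point fixed in the world has none). Each returns a list of dicts, best first, with "score" (0 to 1); they miss things now and then, are a little off and sometimes report something else, mostly with a low value. They report only what shows in the picture. A call takes as long as a camera call. They do not tell look-alikes from the thing itself.
- spotter.look_for(picture, query): "at" ([column, row] as shares, 0 to 1, of the picture: columns of its width, rows of its height, amid what is visible of it).
The state is a dict: "time_s": time; "q": joint angles; "qvel": joint speeds; "joint_efforts": joint torques, N m; "position": TCP position; "tool_rot": TCP orientation; "ft_force": force on the tool from outside, world axes, zero at the start; "wrist_torque": the same for the moment, N m; "grip_width": finger opening in m; "gripper_force": force on a finger pad.
Only numpy, scipy, OpenCV 4.12 (cv2) and the standard library are available. Lean on these libraries where they do the work, as an engineer would, in place of code of your own. Each camera call takes 0.05 s, during which the arm holds its last target. There are 200 camera calls.

TASK

The lid of the slate-lidded clear food box is on but not snapped shut: go round the rim and press down, with the fingers, each section that still stands up, until all four have clicked shut and lie flush. Only press: do not lift or tip the box or push it out of its place, and leave the things around it where they are.

Things in the scene. Friction and masses are not known exactly. Their poses are not given: they have to be found in the camera images.
- foodbox: the clear food box (tub 148 x 118 mm, with wrapped bars inside) under its slate-grey lid, 160 (along its x) x 130 (along its y) mm; loose, 0.6 to 1.1 kg; origin at the centre of its underside, z up. The lid's fixed centre panel (100 x 70 mm) and its four fixed corners have their top 86 mm above the origin. In the middle of each side, between the corners, lies one rim section
- short_a (a joint): rim section on the food box's +x side, 66 mm long and 30 mm deep, hinged along its inner edge on the centre panel. 0 rad: unsnapped, outer edge standing about 10 mm proud; 0.35 rad: snapped shut, flush with the centre panel. Snap action: it resists with up to about 9 N at its pad, springs back up if let go before about 0.22 rad, and past that clicks shut by itself and stays. This one may already be shut at the start
- short_a_pad (a point): centre of the top of the raised press pad (14 x 36 mm, 2 mm high) on that section, 22 mm out from its hinge; moves with it: about 95 mm above the box's underside when unsnapped, 88 mm when shut
- long_a (a joint): rim section on the food box's +y side, 96 mm long and 30 mm deep, hinged along its inner edge on the centre panel. 0 rad: unsnapped, outer edge standing about 10 mm proud; 0.35 rad: snapped shut, flush with the centre panel. Snap action: it resists with up to about 9 N at its pad, springs back up if let go before about 0.22 rad, and past that clicks shut by itself and stays
- long_a_pad (a point): centre of the top of the raised press pad (14 x 36 mm, 2 mm high) on that section, 22 mm out from its hinge; moves with it: about 95 mm above the box's underside when unsnapped, 88 mm when shut
- short_b (a joint): rim section on the food box's -x side, 66 mm long and 30 mm deep, hinged along its inner edge on the centre panel. 0 rad: unsnapped, outer edge standing about 10 mm proud; 0.35 rad: snapped shut, flush with the centre panel. Snap action: it resists with up to about 9 N at its pad, springs back up if let go before about 0.22 rad, and past that clicks shut by itself and stays. This one may already be shut at the start
- short_b_pad (a point): centre of the top of the raised press pad (14 x 36 mm, 2 mm high) on that section, 22 mm out from its hinge; moves with it: about 95 mm above the box's underside when unsnapped, 88 mm when shut
- long_b (a joint): rim section on the food box's -y side, 96 mm long and 30 mm deep, hinged along its inner edge on the centre panel. 0 rad: unsnapped, outer edge standing about 10 mm proud; 0.35 rad: snapped shut, flush with the centre panel. Snap action: it resists with up to about 9 N at its pad, springs back up if let go before about 0.22 rad, and past that clicks shut by itself and stays
- long_b_pad (a point): centre of the top of the raised press pad (14 x 36 mm, 2 mm high) on that section, 22 mm out from its hinge; moves with it: about 95 mm above the box's underside when unsnapped, 88 mm when shut
- jar: glass jar with white screw lid, 64 mm across, 85 mm tall; loose bystander, origin at the centre of its underside
- tin: plain flat metal tin, 76 mm across, 45 mm tall; loose bystander, origin at the centre of its underside
- mug: white mug, 72 mm across, 80 mm tall; loose bystander, origin at the centre of its underside
- spoon: spoon lying flat, about 195 mm long along its x; loose bystander, origin at its middle on the underside
- spice: slim spice jar, 42 mm across, 95 mm tall, black cap; loose bystander, origin at the centre of its underside
- smallbox: small closed food box with a white lid, 92 x 72 x 58 mm; loose bystander, origin at the centre of its underside
There are look-alikes about, which are no part of the job. Leave any green or pink look-alike of the foodbox alone.

How it is judged:
By the outcome, as a careful person would: the job done as asked, in the order asked, and still so for the second after the job is handed in, with the robot touching nothing.
It also fails if it takes over 45 s, if anything falls off the work surface, if the arm or the gripper's body presses on something with over 40 N, if the wrist force passes 120 N, or if a joint passes its speed limit or range.

## Working session

There is one attempt and no reset: what is moved stays moved. The work goes in short steps, Python scripts to look and compute and a shell command to move; the robot and the scene stay as the last step left them, time stands still between calls to the robot, and variables do not carry over. Pictures are saved under pics/ and viewed, at most 10 in all, crops included, and the job is handed in when it is done.

```bash
mkdir -p pics
python3 - <<'E'
from rig import env, optics, spotter
import cv2, numpy as np
for n in ["scene","side"]:
    p=optics.get_image(n)
    cv2.imwrite(f"pics/{n}0.png",p["color"][:,:,::-1])
    print(n,p["intrinsics"],p["pose"])
    for q in ["foodbox","short_a_pad","long_a_pad"]:
        print(q,[(np.round(np.array(d["at"])*[512,384]),round(d["score"],2)) for d in spotter.look_for(p,q)][:6])
s=env.observe();print(s["position"],s["tool_rot"],s["ft_force"])
E
```

```text
scene [[390.65603969   0.         254.75714528]
 [  0.         390.65603969 191.36186058]
 [  0.           0.           1.        ]] [[ 0.13142432 -0.6060582   0.7844878   1.37976699]
 [ 0.99121554  0.09216291 -0.09485647 -0.16806066]
 [-0.01481214  0.79006295  0.61284675  0.70717827]
 [ 0.          0.          0.          1.        ]]
foodbox [(array([237., 205.]), 0.71), (array([125., 172.]), 0.71), (array([344., 177.]), 0.61), (array([278., 177.]), 0.27)]
short_a_pad [(array([239., 211.]), 0.85), (array([148., 157.]), 0.59), (array([362., 177.]), 0.54)]
long_a_pad [(array([258., 192.]), 0.79), (array([113., 155.]), 0.74), (array([362., 161.]), 0.72), (array([228., 164.]), 0.23)]
side [[489.11375997   0.         254.93018521]
 [  0.         489.11375997 188.83012673]
 [  0.           0.           1.        ]] [[ 0.86443984  0.3417133  -0.36874894  0.11212048]
 [-0.50259639  0.57010078 -0.6499092  -0.95598845]
 [-0.01185856  0.74713929  0.6645617   0.97285875]
 [ 0.          0.          0.          1.        ]]
foodbox [(array([182., 156.]), 0.82), (array([324., 236.]), 0.69), (array([255., 212.]), 0.65)]
short_a_pad [(array([232., 300.]), 0.79), (array([195., 135.]), 0.73), (array([274., 191.]), 0.55)]
long_a_pad [(array([168., 142.]), 0.81), (array([240., 331.]), 0.76), (array([248., 185.]), 0.75)]
[0.22713567 0.50084284 0.23123588] [[-9.10723308e-01  4.13017005e-01 -1.02441315e-04]
 [ 4.13017017e-01  9.10723289e-01 -1.83880683e-04]
 [ 1.73498424e-05 -2.09774430e-04 -9.99999978e-01]] [ 1.27464835 -0.74974109  0.48576756]
```

Run:
```python
import cv2,numpy as np
a=cv2.imread("pics/scene0.png")[110:310,50:450];b=cv2.imread("pics/side0.png")[80:360,80:480]
cv2.imwrite("pics/s1.png",cv2.resize(a,None,fx=2,fy=2,interpolation=3))
cv2.imwrite("pics/s2.png",cv2.resize(b,None,fx=2,fy=2,interpolation=3))
```

```text
(no output)
```

View pics/s1.png

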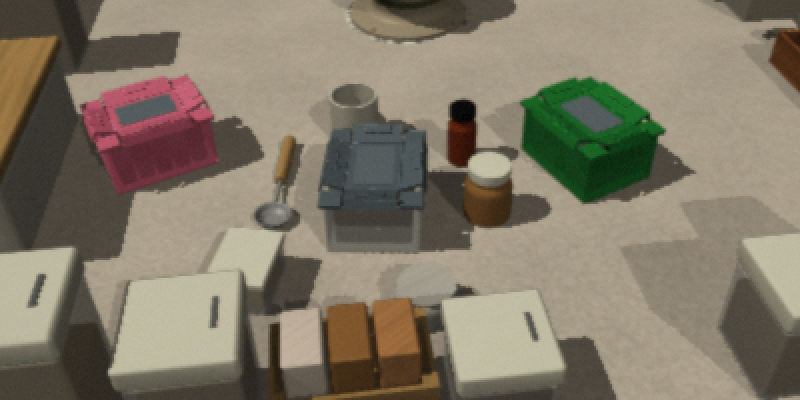

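View pics/s2.png

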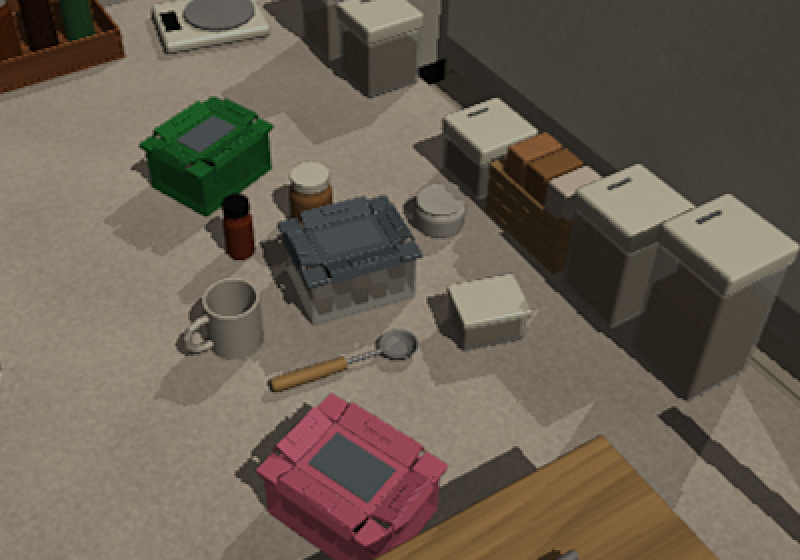

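The slate box is in the middle: scene crop lid centre at about (376,165), side crop (348,238). Next I project the lid corners onto the lid plane.

```bash
cat > h.py <<'E'
import numpy as np
def ray(K,P,u,v,z):
    d=P[:3,:3]@np.array([(u-K[0,2])/K[0,0],-(v-K[1,2])/K[1,1],-1]);o=P[:3,3]
    return o+d*(z-o[2])/d[2]
def proj(K,P,X):
    c=P[:3,:3].T@(np.asarray(X)-P[:3,3]);return np.array([K[0,2]+K[0,0]*c[0]/-c[2],K[1,2]-K[1,1]*c[1]/-c[2]])
E
python3 - <<'E'
from rig import optics
from h import *
import cv2
s=optics.get_image("scene");d=optics.get_image("side")
for n,p,o,L in [("scene",s,(50,110),[(319,203),(425,205),(426,131),(332,128),(376,163)]),("side",d,(80,80),[(281,240),(308,281),(418,255),(380,200),(348,238)])]:
    for c in L: print(n,c,ray(p["intrinsics"],p["pose"],c[0]/2+o[0],c[1]/2+o[1],.086).round(3))
a=s["color"][160:245,195:275,::-1];b=d["color"][165:245,210:300,::-1]
a=cv2.resize(a,(400,425),interpolation=2);b=cv2.resize(b,(400,int(80*400/90)),interpolation=2)
b=cv2.copyMakeBorder(b,0,425-b.shape[0],0,0,0)
cv2.imwrite("pics/z.png",np.clip(np.hstack([a,b])*1.6,0,255).astype(np.uint8))
E
```

```text
scene (319, 203) [ 0.647 -0.192  0.086]
scene (425, 205) [ 0.67  -0.064  0.086]
scene (426, 131) [ 0.518 -0.04   0.086]
scene (332, 128) [ 0.491 -0.167  0.086]
scene (376, 163) [ 0.579 -0.115  0.086]
side (281, 240) [ 0.503 -0.08   0.086]
side (308, 281) [ 0.498 -0.166  0.086]
side (418, 255) [ 0.644 -0.198  0.086]
side (380, 200) [ 0.659 -0.078  0.086]
side (348, 238) [ 0.582 -0.123  0.086]
```

View pics/z.png

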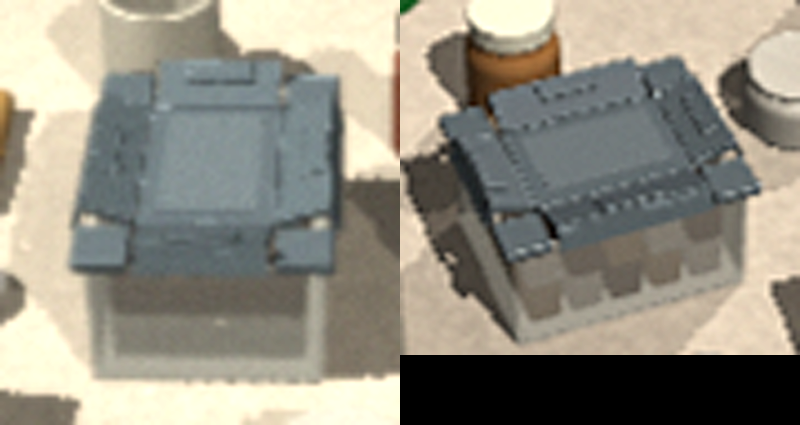

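```bash
python3 -m crank '[0,0,0,0,-0.095, 0,0,0,0,-0.095, 0,0,0,0,-0.096, 0,-2.2,-2.8,0,0, 0,-2.2,-2.8,0,0, 0,-2.2,-2.8,0,0, 0,-2.2,-2.8,0,0, 0,-2.2,-2.8,0,0]' 20
python3 -m crank '[0,-2.2,-2.8,0,0, 0,-2.2,-2.8,0,0, 0,-2.2,-2.8,0,0, 0,-2.2,-2.8,0,0, 0,-2.2,-2.8,0,0, 0,-2.2,-2.8,0,0, 0,-2.2,-2.8,0,0, 0,-2.2,-2.8,0,0]'
python3 -m crank '[0,-2.2,-2.8,0,0, 0,-2.2,-2.8,0,0, 0,-2.2,-2.8,0,0, 0,-2.2,-2.8,0,0, 0,-2.2,-2.8,0,0, 0,-2.2,-2.8,0,0, 0,-1,-2,0,0, 0,0,0,0,0]'
python3 - <<'E'
from rig import env,optics,spotter
import cv2,numpy as np
p=optics.get_image("wrist");s=env.observe()
print(s["position"],s["tool_rot"],p["intrinsics"],p["pose"])
for q in ["short_a_pad","long_a_pad"]:
    print(q,[(np.array(d["at"])*[512,384],round(d["score"],2)) for d in spotter.look_for(p,q)][:6])
cv2.imwrite("pics/w.png",cv2.resize(p["color"][:,:,::-1],(768,576),interpolation=2))
E
```

```text
time_s: 1.17
position: [0.317, 0.3455, 0.2314]
tool_rot: [[-0.99, 0.139, 0.0], [0.139, 0.99, 0.0], [-0.0, 0.0, -1.0]]
ft_force: [0.5, -0.5, 0.4]
grip_width: 0.0001
gripper_force: 0.0
time_s: 1.83
position: [0.4603, 0.0988, 0.2315]
tool_rot: [[-0.99, 0.139, 0.0], [0.139, 0.99, 0.0], [-0.0, 0.0, -1.0]]
ft_force: [1.1, 0.7, -0.1]
grip_width: -0.0002
gripper_force: 0.0
time_s: 2.5
position: [0.5751, -0.1094, 0.2304]
tool_rot: [[-0.99, 0.143, -0.0], [0.143, 0.99, -0.001], [0.0, -0.001, -1.0]]
ft_force: [0.3, -0.5, -0.3]
grip_width: 0.0001
gripper_force: 0.0
[ 0.57438785 -0.10717554  0.23060603] [[-9.89871031e-01  1.41967572e-01 -7.41850602e-04]
 [ 1.41967466e-01  9.89871305e-01  1.94374674e-04]
 [ 7.61931524e-04  8.70872086e-05 -9.99999706e-01]] [[297.31863964   0.         260.11158159]
 [  0.         297.31863964 190.93894818]
 [  0.           0.           1.        ]] [[ 0.14283615 -0.94792802 -0.28465824  0.50205463]
 [ 0.98974518  0.13635964  0.04255021 -0.09699734]
 [-0.00151865 -0.28781683  0.95768427  0.37258494]
 [ 0.          0.          0.          1.        ]]
short_a_pad [(array([227.8912, 237.504 ]), 0.89), (array([24.0128, 55.2192]), 0.67), (array([502.8864, 149.184 ]), 0.66)]
long_a_pad [(array([300.9024, 183.8976]), 0.77), (array([508.416 ,  59.4048]), 0.58), (array([ 1.792 , 44.6976]), 0.55)]
```

View pics/w.png

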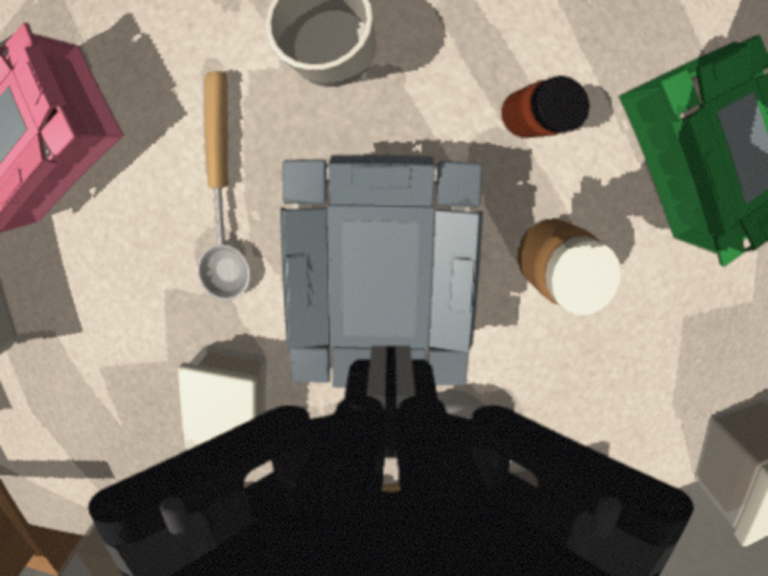

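The wrist picture shows the lid square to the tool. Its outer corners are at (282,160), (481,164), (468,384) and (292,380) of 768x576. The far section stands up, the near one is hidden by the fingers.

```bash
cat >> h.py <<'E'
def fish(K,P,u,v,z):
    a=np.array([u-K[0,2],v-K[1,2]])/K[0,0];r=np.hypot(*a)
    c=np.array([a[0]/r*np.sin(r),-a[1]/r*np.sin(r),-np.cos(r)]);d=P[:3,:3]@c;o=P[:3,3]
    return o+d*(z-o[2])/d[2]
E
python3 - <<'E'
from rig import optics,env
from h import *
p=optics.get_image("wrist");s=env.observe();T=s["position"];R=np.array(s["tool_rot"])
print(T)
for n,z,L in [("lid",.086,[(282,160),(481,164),(468,384),(292,380)]),("panel",.086,[(328,206),(434,207),(434,345),(330,345)])]:
    X=np.array([fish(p["intrinsics"],p["pose"],u/1.5,v/1.5,z) for u,v in L]);print(n,X.round(3),X.mean(0).round(4))
    e=X[3]+X[2]-X[0]-X[1];print("yaw",np.degrees(np.arctan2(e[1],e[0])), "size",np.linalg.norm(e)/2,np.linalg.norm(X[1]+X[2]-X[0]-X[3])/2)
    print("tool offset cm",100*R.T@(X.mean(0)-T))
E
```

```text
[ 0.57372348 -0.1044661   0.23143889]
lid [[ 0.492 -0.163  0.086]
 [ 0.513 -0.036  0.086]
 [ 0.669 -0.058  0.086]
 [ 0.648 -0.187  0.086]] [ 0.5802 -0.111   0.086 ]
yaw -8.670739509746594 size 0.15803912990429833 0.12967348782579818
tool offset cm [-0.73866429 -0.56296705 14.54360411]
panel [[ 0.527 -0.137  0.086]
 [ 0.537 -0.07   0.086]
 [ 0.633 -0.08   0.086]
 [ 0.623 -0.153  0.086]] [ 0.5799 -0.1102  0.086 ]
yaw -7.907463673181967 size 0.09739836052459949 0.07119452436283082
tool offset cm [-0.69843892 -0.48540676 14.54363232]
```

```bash
python3 -m crank '[0,-2.6,-0.2,0,0, 0,-2.7,-0.2,0,0, 0,-2.6,-0.1,0,0, 0,0,0,3,0, 0,0,0,3,0, 0,0,0,3,0, 0,0,0,3,0, 0,0,0,0,0]'
python3 -m crank '[0,0,0,0.3,0, 0,0,0,0.3,0, 0,0,0,0.3,0, 0,0,0,0.3,0, 0,0,0,0.3,0, 0,0,0,0.3,0, 0,0,0,0.3,0, 0,0,0,0,0]'
```

```text
time_s: 3.37
position: [0.6488, -0.119, 0.1057]
tool_rot: [[-0.99, 0.138, -0.01], [0.138, 0.99, 0.004], [0.01, 0.002, -1.0]]
ft_force: [-1.1, 0.5, -0.7]
grip_width: 0.0003
gripper_force: 0.0
time_s: 4.03
position: [0.6518, -0.1214, 0.0906]
tool_rot: [[-0.99, 0.139, 0.001], [0.139, 0.99, -0.0], [-0.001, -0.0, -1.0]]
ft_force: [-0.1, 0.3, -0.9]
grip_width: -0.0
gripper_force: 0.0
```

```bash
python3 -m crank '[0,0,0,0.1,0, 0,0,0,0.1,0, 0,0,0,0.1,0, 0,0,0,0.1,0, 0,0,0,0,0, 0,0,0,0,0, 0,0,0,0,0, 0,0,0,0,0]'
```

```text
time_s: 4.7
position: [0.6515, -0.1214, 0.0878]
tool_rot: [[-0.99, 0.139, 0.001], [0.139, 0.99, -0.0], [-0.001, -0.0, -1.0]]
ft_force: [-4.2, 1.3, 9.5]
grip_width: -0.0003
gripper_force: 5.1
```

Near one is shut (contact at the flush height). Now the far short section.

```bash
python3 -m crank '[0,0,0,-2,0, 0,0,0,-2,0, 0,3.6,0,0,0, 0,3.6,0,0,0, 0,3.6,0,0,0, 0,3.6,0,0,0, 0,0,0,0,0, 0,0,0,1.2,0]'
python3 -m crank '[0,0,0,0.8,0, 0,0,0,0.4,0, 0,0,0,0.2,0, 0,0,0,0.2,0, 0,0,0,0.2,0, 0,0,0,0.2,0, 0,0,0,0.2,0, 0,0,0,0,0]'
python3 -m crank '[0,0,0,0.2,0, 0,0,0,0.2,0, 0,0,0,0.2,0, 0,0,0,0,0, 0,0,0,0,0, 0,0,0,0,0, 0,0,0,0,0, 0,0,0,0,0]'
```

```text
time_s: 5.37
position: [0.5081, -0.1012, 0.1161]
tool_rot: [[-0.99, 0.14, 0.002], [0.14, 0.99, -0.001], [-0.003, -0.001, -1.0]]
ft_force: [1.1, 0.4, -0.1]
grip_width: 0.0001
gripper_force: 0.0
time_s: 6.03
position: [0.509, -0.1012, 0.0923]
tool_rot: [[-0.99, 0.139, -0.0], [0.139, 0.99, 0.0], [0.0, 0.0, -1.0]]
ft_force: [-1.1, -0.3, 0.3]
grip_width: 0.0002
gripper_force: 0.2
time_s: 6.7
position: [0.5093, -0.1014, 0.0877]
tool_rot: [[-0.99, 0.139, 0.002], [0.139, 0.99, -0.001], [-0.002, -0.001, -1.0]]
ft_force: [-4.6, 1.2, 15.5]
grip_width: -0.0002
gripper_force: 7.6
```

```bash
python3 -m crank '[0,0,0,-2,0, 0,0,0,-2,0, 0,-2.4,-1.9,0,0, 0,-2.4,-1.9,0,0, 0,-2.4,-1.9,0,0, 0,0,0,0,0, 0,0,0,0.8,0, 0,0,0,0.8,0]'
python3 -m crank '[0,0,0,0.4,0, 0,0,0,0.2,0, 0,0,0,0.2,0, 0,0,0,0.2,0, 0,0,0,0.2,0, 0,0,0,0.2,0, 0,0,0,0.2,0, 0,0,0,0,0]'
python3 -m crank '[0,0,0,0.2,0, 0,0,0,0.2,0, 0,0,0,0.2,0, 0,0,0,0.2,0, 0,0,0,0,0, 0,0,0,0,0, 0,0,0,0,0, 0,0,0,0,0]'
```

```text
time_s: 7.37
position: [0.572, -0.1674, 0.1094]
tool_rot: [[-0.99, 0.139, -0.0], [0.139, 0.99, 0.0], [0.0, 0.0, -1.0]]
ft_force: [0.2, 1.1, 0.2]
grip_width: -0.0001
gripper_force: 0.0
time_s: 8.03
position: [0.5726, -0.1682, 0.0951]
tool_rot: [[-0.99, 0.139, 0.001], [0.139, 0.99, -0.001], [-0.001, -0.001, -1.0]]
ft_force: [-2.0, 0.3, 7.2]
grip_width: 0.0
gripper_force: 3.2
time_s: 8.7
position: [0.5725, -0.1679, 0.0878]
tool_rot: [[-0.99, 0.139, 0.001], [0.139, 0.99, -0.001], [-0.001, -0.001, -1.0]]
ft_force: [-3.4, 0.3, 13.1]
grip_width: -0.0002
gripper_force: 6.6
```

```bash
python3 -m crank '[0,0,0,-2,0, 0,0,0,-2,0, 0,0,3.8,0,0, 0,0,3.8,0,0, 0,0,3.8,0,0, 0,0,0,0,0, 0,0,0,0.8,0, 0,0,0,0.8,0]'
python3 -m crank '[0,0,0,0.4,0, 0,0,0,0.2,0, 0,0,0,0.2,0, 0,0,0,0.2,0, 0,0,0,0.2,0, 0,0,0,0.2,0, 0,0,0,0.2,0, 0,0,0,0,0]'
python3 -m crank '[0,0,0,0.2,0, 0,0,0,0.2,0, 0,0,0,0.2,0, 0,0,0,0.2,0, 0,0,0,0,0, 0,0,0,0,0, 0,0,0,0,0, 0,0,0,0,0]'
python3 -m crank '[0,0,0,-2,0, 0,0,0,-3,0, 0,2,0,-4,0, 0,3,0,-4,0, 0,3,0,-3,0, 0,3,0,0,0, 0,0,0,0,0, 0,0,0,0,0]'
python3 - <<'E'
from rig import optics
import cv2,numpy as np
s=optics.get_image("scene")["color"][150:250,190:290,::-1];d=optics.get_image("side")["color"][155:255,205:305,::-1]
cv2.imwrite("pics/f.png",cv2.resize(np.hstack([s,d]),(800,400),interpolation=2))
w=optics.get_image("wrist")["color"][:,:,::-1];cv2.imwrite("pics/w2.png",cv2.resize(w,(768,576),interpolation=2))
E
```

```text
time_s: 9.37
position: [0.5883, -0.0551, 0.1096]
tool_rot: [[-0.99, 0.139, 0.0], [0.139, 0.99, -0.0], [-0.0, -0.0, -1.0]]
ft_force: [-0.3, -0.7, 0.1]
grip_width: 0.0
gripper_force: 0.0
time_s: 10.03
position: [0.5886, -0.0544, 0.0949]
tool_rot: [[-0.99, 0.139, 0.001], [0.139, 0.99, 0.001], [-0.001, 0.001, -1.0]]
ft_force: [-1.1, 3.4, 4.6]
grip_width: -0.0001
gripper_force: 2.4
time_s: 10.7
position: [0.5884, -0.055, 0.0877]
tool_rot: [[-0.99, 0.139, 0.001], [0.139, 0.99, -0.001], [-0.001, -0.0, -1.0]]
ft_force: [-3.3, 1.3, 12.7]
grip_width: 0.0003
gripper_force: 6.6
time_s: 11.37
position: [0.4854, -0.0404, 0.2368]
tool_rot: [[-0.99, 0.14, 0.001], [0.14, 0.99, -0.0], [-0.001, -0.0, -1.0]]
ft_force: [-0.1, -0.1, 0.0]
grip_width: 0.0002
gripper_force: 0.0
```

View pics/f.png

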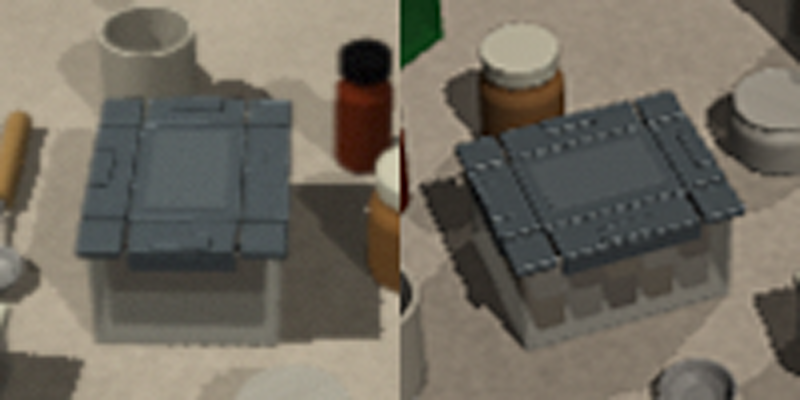

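View pics/w2.png

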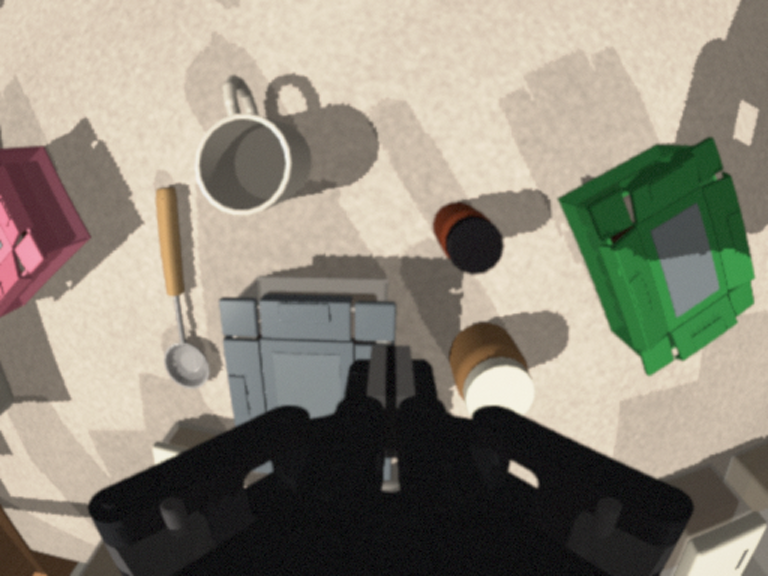

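Both views show all four sections level with the corners: the lid outline is straight and the gaps have closed. In the scene view the lid spans (80–290, 100–265). The box and its neighbours stand where they were.

```bash
python3 -c "
from rig import env
print(env.close_job())"
```

```text
the job is handed in; nothing more can be done
None
```

All four rim sections of the slate-lidded food box are shut and flush in the last camera views; the box and the things around it look unmoved, and the job is handed in.

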